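# Fold open the bowl case at the street-food stall

### The job

Fresh bowls are needed at the stall: take the green pull rod and fold open the bifold door of the display case that holds the blue bowls, all the way, so that both panels stand folded together at the door's jamb, and let go. Leave the door of the case with the red pull rod shut.

Things in the scene. Friction and masses are not known exactly. Their poses are not given: they have to be found in the camera images.
- green_pull (a point): Grip point on the axis of the upright green pull rod (round, 16 mm thick) on the leading panel of the bowl case's bifold door. Rod top 23 mm above it, bracket 44 mm below; 232 mm above the table. Axis 45 mm in front of the panel's face, 30 mm from the fold. Axes turn with the panel: x into its face, y along it to the fold, z up.
- green_door (a joint): Door angle a, rad: 0 shut, 1.35 fully folded (stop); starts shut or ajar. Two white panels, 120 x 12 x 210 mm: the jamb panel turns -a about the jamb, the leading panel +a (anticlockwise from above), its edge sliding along the track to the jamb as the fold comes out to the robot. About 1 N at the rod; no spring, stays where left.
- green_jamb (a point): Jamb pivot, fixed to the case, at the height of green_pull. Axes: x into the case, y along its front from leading edge to jamb, z up. The rod's axis lies here at x = -0.090 sin a - 0.057 cos a, y = -0.150 cos a - 0.057 sin a (m). The fixed case (200 deep, 290 wide, 240 mm high) is centred at x 104, y -120 mm; its track reaches x -18 mm at the top.
- red_pull (a point): The same point on the red pull rod of the other case, which is built alike, holds bread rolls and stands beside the first, to its left or right. Its door is shut and must stay so.

How it is judged:
At the end, for the whole second after the job is handed in: The green-handled door stands folded open, its joint above 1.1 rad (the stop is at 1.35), at rest, and the red pull rod is within 30 mm of where it started (value of joint green_door above 1.1 rad and velocity of joint green_door between -0.05 and 0.05 rad/s and distance of red_pull from where it was at the start of the episode below 0.03 m); the robot touches nothing.
It fails at once if The red-handled door is pulled or pushed open: its rod moves more than 30 mm (distance of red_pull from where it was at the start of the episode above 0.03 m).
It also fails if it takes over 32 s, if anything falls off the work surface, if the arm or the gripper's body presses on something with over 40 N, if the wrist force passes 120 N, or if a joint passes its speed limit or range.

### The arm

A 6-joint arm with a two-finger parallel gripper is mounted at the origin on the work surface. World frame = base frame: x ahead of the robot, y to its left, z up, the work surface at z = 0. Lengths are in m, angles in rad, forces in N, time in s.
With the tool pointing down it reaches from about 0.3 to 0.85 m from the base axis. Payload 5.4 kg.
Tool frame: the origin (TCP) lies at the very end of the fingers, on their centre line; the grasp point (between the pads) lies 19 mm behind it; z points along the fingers, x is the direction in which the jaws open and shut, and the axes are right-handed (so a half turn about z gives the same grasp; the last joint's range is limited). The gripper opens to 85 mm and grips with 20 to 120 N. Pads are 22 mm wide; open, the fingers measure 114 mm over their backs; the gripper's body (76 mm by 85 mm) begins 54 mm behind the grasp point. The pads swing forward as they close: fully open they stand 13 mm farther back than shut.
Start: joints at [1.052, 0.158, 1.597, -0, 1.386, -0.21], TCP at [0.175, 0.548, 0.231] pointing down, gripper open.
Joint ranges: [-2.91, 2.91], [-0.94, 2.29], [0.18, 2.7], [-1.29, 4.43], [0.17, 2.64], [-3, 3]. Speed limits (rad/s): [2.57, 2.57, 3.14, 3.14, 3.14, 3.14].

### API

Orientations are given as [roll, pitch, yaw] about the fixed x, y, z axes, in that order (R = Rz(yaw) Ry(pitch) Rx(roll)).
In Python, from cell import get_obs, camera, camera_model, hand_in gives the robot as it stands.
- The arm moves only by the tool carry_out, never from a script. Its argument "steps" is text: rows parted by semicolons, each of 7 numbers parted by spaces: the turn, a rotation vector about the tool's x, y, z in rad, then the shift along the tool's x, y, z in cm, then the finger opening in cm, from 0 to 8.54. In form: ax ay az dx dy dz claw; .... A call has 1 to 20 rows; each row is the pose to reach, as a shift and turn from the pose commanded when the call began, along the tool's axes at that moment; what a row does not reach only later rows make up. A row lasts 1/10 s, in which the tool goes at most 50 mm and 8.59 degrees, less where a joint would pass 70% of its speed; a pose out of reach is approached as far as the arm can. A call with a gripper value outside its range is refused whole. The fingers move at their own pace and stop on an object; the grip force is fixed at half the most. Time passes only in rows, so rows that repeat a pose let the fingers close. It gives the time, the measured TCP pose, the force and the opening at its end, in the units of the state.
- get_obs(): the state, without advancing time (a new reading comes with each control period).
- camera(name): name is "side" or "top"; returns the picture (400x640x3 uint8, blue, green, red); there is no depth.
- camera_model(name): a dict with "K" (3x3 intrinsics, pixels), "view" (4x4, takes a point from world to camera coordinates). Camera axes: x right, y down, z forward; pixel columns grow to the right and rows downward; lengths in m; the calibration is good to about 2 mm. A picture is of the moment at which its call begins. camera_model takes no time and is no camera call.
- hand_in(): hands the job in, once; it reports no verdict.
The state is a dict: "clock": time; "qpos": joint angles; "dq": joint speeds; "tau": joint torques, N m; "eef_pos": TCP position; "eef_rot": TCP orientation; "ft_force": force on the tool from outside, world axes, zero at the start; "wrist_torque": the same for the moment, N m; "opening": opening from 0.0 (shut) to 1.0 (fully open).
Only numpy, scipy, OpenCV 4.12 (cv2) and the standard library are available. Lean on these libraries where they do the work, as an engineer would, in place of code of your own. Each camera call takes 0.05 s, during which the arm holds its last target.

## Working session

There is one attempt and no reset: what is moved stays moved. The work goes in short steps, Python scripts to look and compute and a tool call to move; the robot and the scene stay as the last step left them, time stands still between calls to the robot, and variables do not carry over. Pictures are saved under pics/ and viewed, and the job is handed in when it is done.

Besides the shell and the picture viewer there is one more tool, called after "Request:" as name(argument=value, ...) on one line, values as JSON. carry_out: Moves the arm, as the interface text tells. Its arguments: {"type":"object","properties":{"steps":{"type":"string"}},"required":["steps"]}

```bash
mkdir -p pics; python3 - <<'E'
from cell import *
import cv2,numpy as np
o=get_obs();print(o['clock'],o['eef_pos'],o['eef_rot'],o['opening'])
for n in ['side','top']:
    im=camera(n);cv2.imwrite(f'pics/{n}0.png',im);m=camera_model(n);print(n,np.round(m['K'],1).tolist(),np.round(m['view'],3).tolist())
E
```

```text
0.0 [0.17446943 0.54726081 0.23029644] [-3.14117477e+00  1.88889238e-03  1.26197969e+00] 1.0010658830904828
side [[517.8, 0.0, 324.2], [0.0, 517.8, 195.3], [0.0, 0.0, 1.0]] [[-0.998, -0.063, 0.003, 0.572], [-0.045, 0.675, -0.737, 0.134], [0.044, -0.735, -0.676, 1.525], [0.0, 0.0, 0.0, 1.0]]
top [[364.9, 0.0, 326.5], [0.0, 364.9, 200.3], [0.0, 0.0, 1.0]] [[0.025, -0.999, 0.031, -0.019], [-0.985, -0.03, -0.172, 0.581], [0.173, -0.026, -0.985, 1.007], [0.0, 0.0, 0.0, 1.0]]
```

View pics/side0.png

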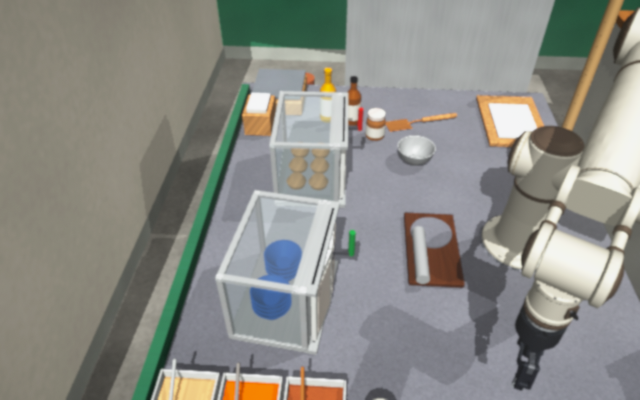

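View pics/top0.png

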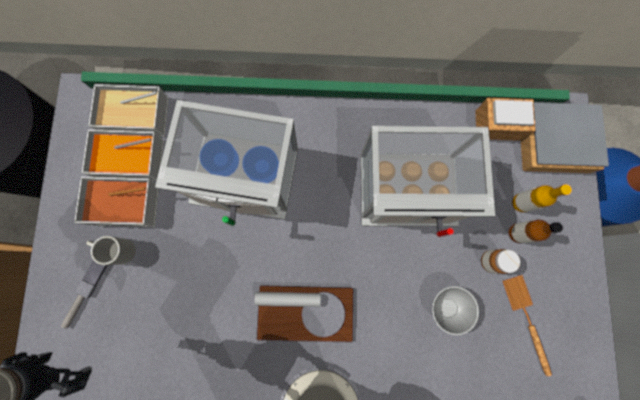

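```bash
cat > h.py <<'E'
from cell import *
import cv2,numpy as np
def ray(n,u,v):
    m=camera_model(n);K=np.array(m['K']);V=np.array(m['view']);R=V[:3,:3];t=V[:3,3]
    return -R.T@t, R.T@np.linalg.solve(K,[u,v,1])
def onz(n,u,v,z):
    c,d=ray(n,u,v);return c+d*(z-c[2])/d[2]
def green(im):
    h=cv2.cvtColor(im,cv2.COLOR_BGR2HSV)
    return cv2.inRange(h,(50,150,60),(75,255,255))
E
python3 - <<'E'
from h import *
for n in ['side','top']:
    im=cv2.imread(f'pics/{n}0.png');m=green(im)
    k,l,s,c=cv2.connectedComponentsWithStats(m)
    for i in range(1,k):
        if s[i][4]>8: print(n,s[i],c[i])
    x,y,w,h=[(335,215,40,60),(205,205,45,30)][n=='top']
    crop=im[100:260,140:320] if n=='top' else im[180:350,210:370]
    cv2.imwrite(f'pics/{n}crop.png',cv2.resize(crop,None,fx=4.4 if n=='top' else 3.5,fy=4.4 if n=='top' else 3.5)[:600,:800] if 0 else cv2.resize(crop,None,fx=3.5,fy=3.5,interpolation=cv2.INTER_CUBIC))
E
```

```text
side [349 231   6  25 103] [351.45631068 242.50485437]
top [223 217   9   7  36] [226.33333333 219.75      ]
```

View pics/topcrop.png

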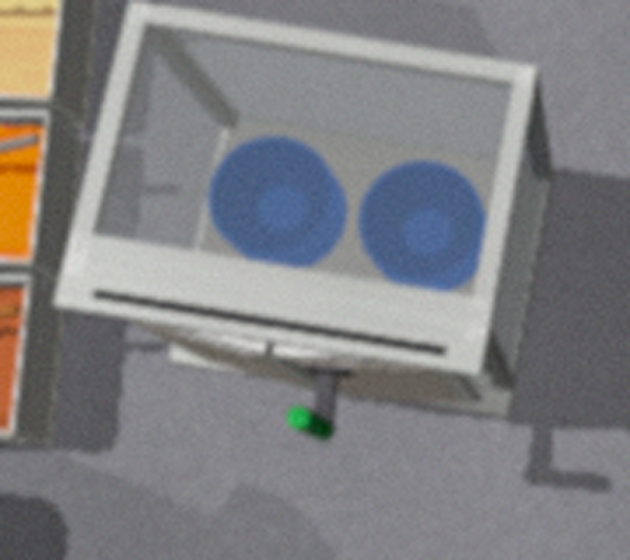

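View pics/sidecrop.png

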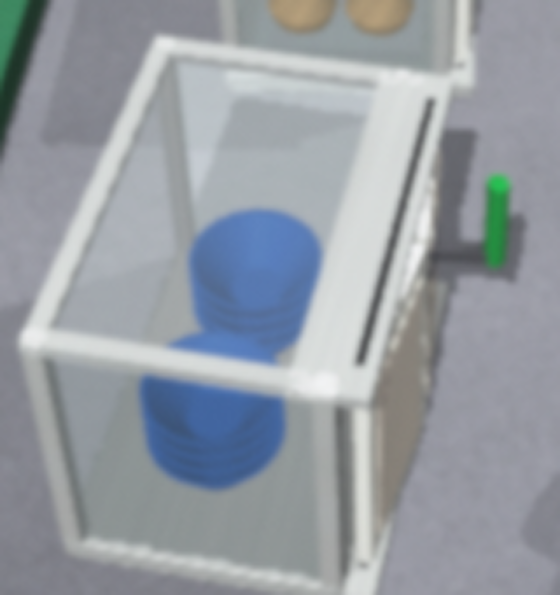

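```bash
python3 - <<'E'
from h import *
P={k:onz('top',140+u/3.5,100+v/3.5,.24)for k,(u,v) in dict(FL=(55,302),FR=(488,373),BR=(537,65),BL=(130,3)).items()}
for k,p in P.items(): print(k,p.round(4))
FL,FR,BR,BL=[P[k][:2] for k in('FL','FR','BR','BL')]
print('w',np.linalg.norm(FL-FR),np.linalg.norm(BL-BR),'d',np.linalg.norm(FL-BL),np.linalg.norm(FR-BR))
for a,b in((FR,FL),(BR,BL)): d=b-a; print('yaw',np.arctan2(-d[0],d[1]))
for a,b in((FR,BR),(FL,BL)): d=b-a; print('yaw',np.arctan2(d[1],d[0]))
r1=onz('top',225.6,219.2,.255);r2=onz('side',352.3,232.3,.255);print('rod',r1,r2)
d=FL-FR;d2=BL-BR;yaw=np.mean([np.arctan2(-d[0],d[1]),np.arctan2(-d2[0],d2[1])])
ex=np.array([np.cos(yaw),np.sin(yaw)]);ey=np.array([-ex[1],ex[0]])
c=(FL+FR+BL+BR)/4; print('center',c)
J=c-ex*.093+ey*.120; print('jamb',J)
for r in (r1,r2):
    print('rod local',(r[:2]-J)@ex,(r[:2]-J)@ey)
for a in(0,.1,.2,.3,.4):print(a,-.09*np.sin(a)-.057*np.cos(a),-.15*np.cos(a)-.057*np.sin(a))
E
```

```text
FL [0.5688 0.4045 0.24  ]
FR [0.5292 0.1124 0.24  ]
BR [0.7491 0.0884 0.24  ]
BL [0.7843 0.375  0.24  ]
w 0.2947765562260905 0.28873003243275835 d 0.2174570825248953 0.22116905784619992
yaw -0.13485387145458486
yaw -0.12225777215699371
yaw -0.10874137238466589
yaw -0.136209579272101
rod [0.49404178 0.23219439 0.255     ] [0.49352664 0.23958689 0.255     ]
center [0.65785119 0.24509475]
jamb [0.58100286 0.3760273 ]
rod local -0.06780382070084422 -0.15379459566640868
rod local -0.069262444112228 -0.14652914790298047
0 -0.057 -0.15
0.1 -0.06570024491906201 -0.15494112954057307
0.2 -0.07374403470850628 -0.15833413853150471
0.3 -0.0810509984796801 -0.16014512514853724
0.4 -0.087548127465943 -0.16035599461202582
```

Request:
carry_out(steps="0 0 0 0 0 -4.5 8.5; 0 0 0 0 0 -9 8.5; 0 0 0 -2 4 -9 8.5; 0 0 -0.05 -4 8 -9 8.5; 0 0 -0.1 -6 12 -9 8.5; 0 0 -0.15 -8 16 -9 8.5; 0 0 -0.2 -10 20 -9 8.5; 0 0 -0.25 -12 24 -9 8.5; 0 0 -0.28 -14 28 -9 8.5; 0 0 -0.28 -16 32 -9 8.5; 0 0 -0.28 -18 36 -9 8.5; 0 0 -0.28 -20 39.9 -9 8.5; 0 0 -0.28 -20 39.9 -9 8.5; 0 0 -0.28 -20 39.9 -9 8.5; 0 0 -0.28 -20 39.9 -9 8.5")

```text
clock: 1.6
eef_pos: [0.4934, 0.2367, 0.3211]
eef_rot: [-3.141, -0.0, 1.543]
ft_force: [0.2, 0.1, -0.5]
opening: 0.991
```

```bash
python3 - <<'E'
from h import *
o=get_obs();print(o['clock'],o['eef_pos'],o['eef_rot'],o['ft_force'],o['qpos'])
a=camera('top')[100:270,140:320];b=camera('side')[150:330,250:450]
cv2.imwrite('pics/ab1.png',np.hstack([cv2.resize(a,(400,378)),cv2.resize(b,(400,378))]))
E
```

```text
1.6 [0.49336182 0.23669935 0.32106171] [-3.14078336e+00 -2.48182806e-04  1.54288795e+00] [ 0.18003941  0.05831505 -0.54675907] [ 2.26171738e-01  4.13056637e-02  1.54724723e+00  4.43699037e-04
  1.55376069e+00 -1.31672403e+00]
```

View pics/ab1.png

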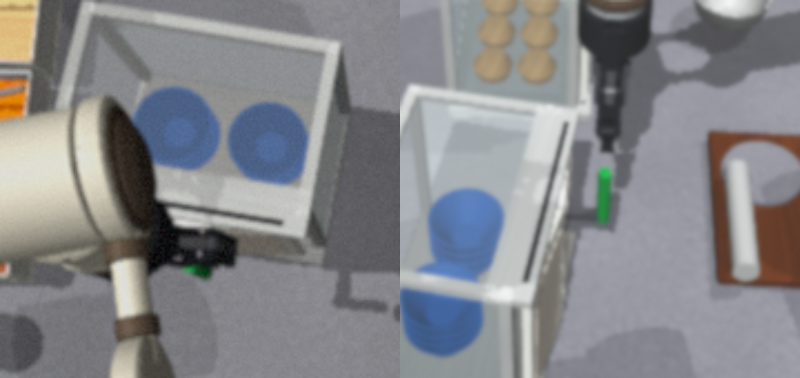

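Request:
carry_out(steps="0 0 0 0 0 3 8.5; 0 0 0 0 0 6 8.5; 0 0 0 0 0 8.5 8.5; 0 0 0 0 0 10.9 8.5; 0 0 0 0 0 10.9 8.5")

```text
clock: 2.2
eef_pos: [0.491, 0.2363, 0.2085]
eef_rot: [-3.134, 0.002, 1.544]
ft_force: [-1.6, -1.0, -0.7]
opening: 0.991
```

```bash
python3 - <<'E'
from h import *
o=get_obs();print(o['clock'],o['eef_pos'],o['eef_rot'],o['ft_force'],o['opening'])
a=camera('top')[100:270,140:320];b=camera('side')[150:330,250:450]
cv2.imwrite('pics/ab2.png',np.hstack([cv2.resize(a,(400,378)),cv2.resize(b,(400,378))]))
E
```

```text
2.2 [0.49098376 0.23632265 0.20853173] [-3.13426635e+00  1.79580315e-03  1.54370622e+00] [-1.6076452  -0.95233625 -0.6650001 ] 0.9911951097445711
```

View pics/ab2.png

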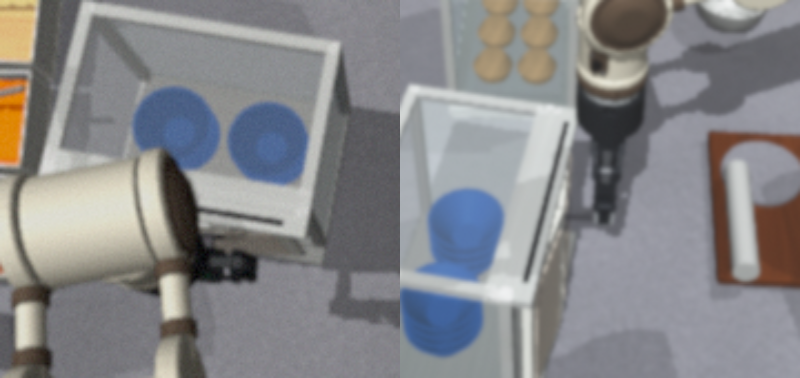

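Request:
carry_out(steps="0 0 0 0 0 0 5; 0 0 0 0 0 0 3; 0 0 0 0 0 0 1; 0 0 0 0 0 0 1; 0 0 0 0 0 0 1; 0 0 0 0 0 0 1; 0 0 0 0 0 0 1; 0 0 0 0 0 0 1")

```text
clock: 3.1
eef_pos: [0.4943, 0.236, 0.2128]
eef_rot: [3.141, -0.0, 1.542]
ft_force: [-0.7, -0.1, 3.6]
opening: 0.171
```

```bash
python3 - <<'E'
from h import *
o=get_obs();print(o['clock'],o['eef_pos'],o['eef_rot'],o['ft_force'],o['opening']*8.54)
a=camera('top')[100:270,140:320];b=camera('side')[150:330,250:450]
cv2.imwrite('pics/ab3.png',np.hstack([cv2.resize(a,(400,378)),cv2.resize(b,(400,378))]))
J=np.array([.581,.376]);yaw=-.128
ex=np.array([np.cos(yaw),np.sin(yaw)]);ey=np.array([-ex[1],ex[0]])
y0=o['eef_rot'][2];tx=np.array([np.cos(y0),np.sin(y0)]);ty=np.array([tx[1],-tx[0]])
p0=o['eef_pos'][:2]
print('local',(p0-J)@ex,(p0-J)@ey)
f=lambda a:ex*(-.09*np.sin(a)-.057*np.cos(a))+ey*(-.15*np.cos(a)-.057*np.sin(a))
for A0 in (.08,.15,.25):
  print(A0)
  for a in np.linspace(A0,1.3,14):
    d=f(a)-f(A0); print(round(a,2),round(-(a-A0),2),(d@tx*100).round(2),(d@ty*100).round(2))
E
```

```text
3.1 [0.49428474 0.23601072 0.21275057] [ 3.14107663e+00 -1.63410916e-04  1.54197247e+00] [-0.66550379 -0.09641551  3.57117146] 1.456752102174072
local -0.06813612332821908 -0.1499133204880463
0.08
0.08 -0.0 0.0 0.0
0.17 -0.09 -0.27 -0.8
0.27 -0.19 -0.42 -1.53
0.36 -0.28 -0.43 -2.17
0.46 -0.38 -0.3 -2.72
0.55 -0.47 -0.05 -3.18
0.64 -0.56 0.34 -3.54
0.74 -0.66 0.85 -3.8
0.83 -0.75 1.48 -3.96
0.92 -0.84 2.23 -4.02
1.02 -0.94 3.09 -3.96
1.11 -1.03 4.05 -3.81
1.21 -1.13 5.11 -3.55
1.3 -1.22 6.25 -3.19
0.15
0.15 -0.0 0.0 0.0
0.24 -0.09 -0.17 -0.7
0.33 -0.18 -0.22 -1.34
0.42 -0.27 -0.15 -1.89
0.5 -0.35 0.03 -2.36
0.59 -0.44 0.33 -2.75
0.68 -0.53 0.75 -3.05
0.77 -0.62 1.27 -3.26
0.86 -0.71 1.9 -3.38
0.95 -0.8 2.64 -3.41
1.03 -0.88 3.47 -3.34
1.12 -0.97 4.39 -3.18
1.21 -1.06 5.39 -2.93
1.3 -1.15 6.47 -2.59
0.25
0.25 -0.0 0.0 0.0
0.33 -0.08 -0.04 -0.57
0.41 -0.16 0.02 -1.08
0.49 -0.24 0.18 -1.52
0.57 -0.32 0.44 -1.89
0.65 -0.4 0.79 -2.18
0.73 -0.48 1.24 -2.4
0.82 -0.57 1.77 -2.55
0.9 -0.65 2.39 -2.62
0.98 -0.73 3.1 -2.61
1.06 -0.81 3.88 -2.52
1.14 -0.89 4.74 -2.35
1.22 -0.97 5.66 -2.11
1.3 -1.05 6.65 -1.8
```

View pics/ab3.png

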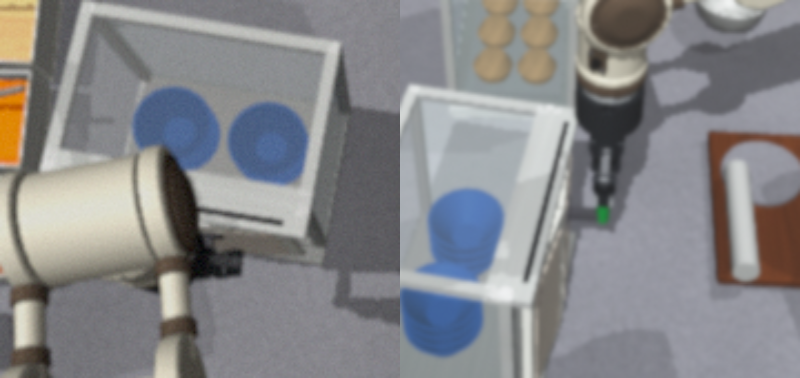

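Request:
carry_out(steps="0 0 -0.05 -0.12 -0.4 0 1; 0 0 -0.09 -0.2 -0.75 0 1; 0 0 -0.14 -0.25 -1.1 0 1; 0 0 -0.18 -0.28 -1.4 0 1; 0 0 -0.23 -0.27 -1.7 0 1; 0 0 -0.27 -0.23 -2 0 1; 0 0 -0.27 -0.23 -2 0 1; 0 0 -0.27 -0.23 -2 0 1")

```text
clock: 4.0
eef_pos: [0.4742, 0.2338, 0.2128]
eef_rot: [3.141, 0.001, 1.811]
ft_force: [-2.0, -2.5, 6.3]
opening: 0.17
```

```bash
python3 - <<'E'
from h import *
o=get_obs();print(o['clock'],o['eef_pos'],o['eef_rot'],o['ft_force'],o['wrist_torque'],o['opening']*8.54)
a=camera('top')[100:270,140:320];b=camera('side')[150:330,250:450]
cv2.imwrite('pics/ab4.png',np.hstack([cv2.resize(a,(400,378)),cv2.resize(b,(400,378))]))
E
```

```text
4.0 [0.47423826 0.23375303 0.21278669] [3.14145490e+00 1.14045995e-03 1.81108618e+00] [-2.00894523 -2.46855815  6.25443654] [-0.45823563  0.27740454  0.02010263] 1.4513539189323905
```

View pics/ab4.png

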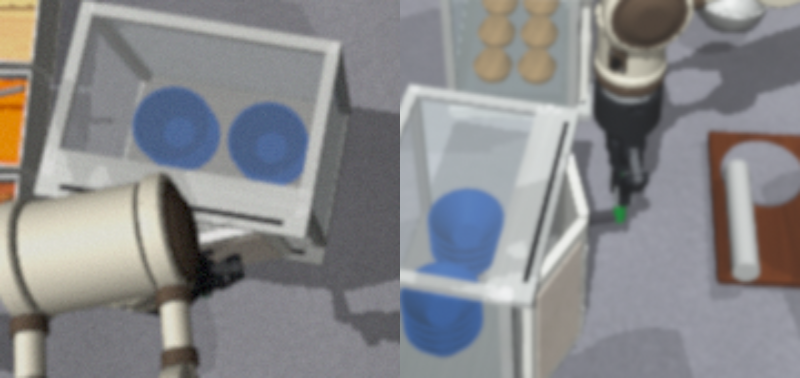

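```bash
python3 - <<'E'
import numpy as np
yaw=-.128
ex=np.array([np.cos(yaw),np.sin(yaw)]);ey=np.array([-ex[1],ex[0]])
y0=1.811;tx=np.array([np.cos(y0),np.sin(y0)]);ty=np.array([tx[1],-tx[0]])
f=lambda a:ex*(-.09*np.sin(a)-.057*np.cos(a))+ey*(-.15*np.cos(a)-.057*np.sin(a))
for a in np.arange(.4,1.36,.05):
    d=f(a)-f(.4); print(round(a,2),round(-(a-.4),2),(d@tx*100).round(2),(d@ty*100).round(2))
E
```

```text
0.4 -0.0 0.0 0.0
0.45 -0.05 0.15 -0.25
0.5 -0.1 0.33 -0.47
0.55 -0.15 0.54 -0.66
0.6 -0.2 0.78 -0.8
0.65 -0.25 1.04 -0.92
0.7 -0.3 1.34 -0.99
0.75 -0.35 1.65 -1.02
0.8 -0.4 2.0 -1.02
0.85 -0.45 2.37 -0.98
0.9 -0.5 2.76 -0.91
0.95 -0.55 3.17 -0.79
1.0 -0.6 3.61 -0.64
1.05 -0.65 4.06 -0.46
1.1 -0.7 4.54 -0.23
1.15 -0.75 5.03 0.03
1.2 -0.8 5.54 0.32
1.25 -0.85 6.07 0.65
1.3 -0.9 6.61 1.01
1.35 -0.95 7.17 1.4
```

Request:
carry_out(steps="0 0 -0.05 0.15 -0.25 0 1; 0 0 -0.1 0.33 -0.47 0 1; 0 0 -0.15 0.54 -0.66 0 1; 0 0 -0.2 0.78 -0.8 0 1; 0 0 -0.25 1.04 -0.92 0 1; 0 0 -0.3 1.34 -0.99 0 1; 0 0 -0.35 1.65 -1.02 0 1; 0 0 -0.4 2 -1.02 0 1; 0 0 -0.45 2.37 -0.98 0 1; 0 0 -0.5 2.76 -0.91 0 1; 0 0 -0.5 2.76 -0.91 0 1; 0 0 -0.5 2.76 -0.91 0 1")

```text
clock: 5.3
eef_pos: [0.4581, 0.2588, 0.2127]
eef_rot: [-3.14, -0.0, 2.312]
ft_force: [-3.9, -2.2, 7.7]
opening: 0.166
```

```bash
python3 - <<'E'
from h import *
o=get_obs();print(o['clock'],o['eef_pos'],o['eef_rot'],o['ft_force'],o['wrist_torque'],o['opening']*8.54,o['qpos'])
a=camera('top')[100:270,140:320];b=camera('side')[150:330,250:450]
cv2.imwrite('pics/ab5.png',np.hstack([cv2.resize(a,(400,378)),cv2.resize(b,(400,378))]))
yaw=-.128
ex=np.array([np.cos(yaw),np.sin(yaw)]);ey=np.array([-ex[1],ex[0]])
y0=o['eef_rot'][2];tx=np.array([np.cos(y0),np.sin(y0)]);ty=np.array([tx[1],-tx[0]])
f=lambda a:ex*(-.09*np.sin(a)-.057*np.cos(a))+ey*(-.15*np.cos(a)-.057*np.sin(a))
print((o['eef_pos'][:2]-[.581,.376])@np.array([ex,ey]).T, f(.9)@np.array([ex,ey]).T)
for a in np.arange(.9,1.36,.05):
    d=f(a)-f(.9); print(round(a,2),round(-(a-.9),2),(d@tx*100).round(2),(d@ty*100).round(2))
E
```

```text
5.3 [0.45811819 0.25875708 0.21274587] [-3.14007837e+00 -2.09296392e-04  2.31216355e+00] [-3.86926605 -2.23002346  7.69236529] [-0.3473441   0.60369813  0.25452819] 1.4161444546278443 [ 2.84536528e-01  4.76093762e-02  1.75386052e+00 -4.93020313e-04
  1.34157411e+00 -2.02751481e+00]
[-0.10691039 -0.13196973] [-0.10593119 -0.13789113]
0.9 -0.0 0.0 0.0
0.95 -0.05 0.31 0.3
1.0 -0.1 0.62 0.64
1.05 -0.15 0.93 1.02
1.1 -0.2 1.24 1.45
1.15 -0.25 1.55 1.91
1.2 -0.3 1.86 2.41
1.25 -0.35 2.16 2.95
1.3 -0.4 2.46 3.53
1.35 -0.45 2.76 4.14
```

View pics/ab5.png

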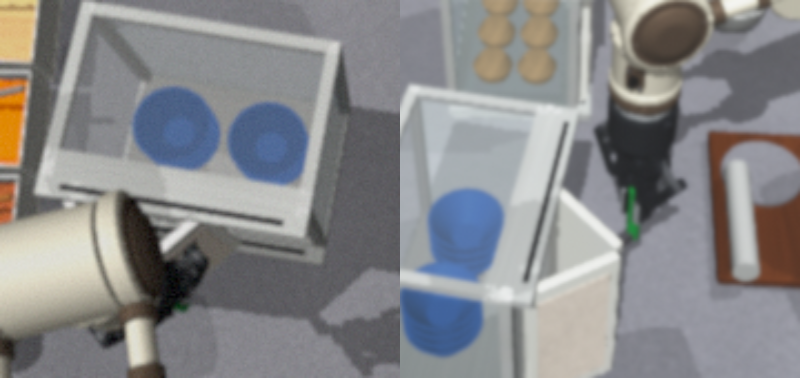

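Request:
carry_out(steps="0 0 -0.05 0.31 0.3 0 1; 0 0 -0.1 0.62 0.64 0 1; 0 0 -0.15 0.93 1.02 0 1; 0 0 -0.2 1.24 1.45 0 1; 0 0 -0.25 1.55 1.91 0 1; 0 0 -0.3 1.86 2.41 0 1; 0 0 -0.35 2.16 2.95 0 1; 0 0 -0.4 2.4 3.4 0 1; 0 0 -0.4 2.4 3.4 0 1; 0 0 -0.4 2.4 3.4 0 1")

```text
clock: 6.4
eef_pos: [0.4677, 0.2999, 0.2128]
eef_rot: [3.141, 0.0, 2.711]
ft_force: [-1.4, 0.7, 5.2]
opening: 0.172
```

```bash
python3 - <<'E'
from h import *
o=get_obs();print(o['clock'],o['eef_pos'],o['eef_rot'],o['ft_force'],o['wrist_torque'],o['opening']*8.54,o['qpos'])
a=camera('top')[100:270,140:320];b=camera('side')[150:330,250:450]
cv2.imwrite('pics/ab6.png',np.hstack([cv2.resize(a,(400,378)),cv2.resize(b,(400,378))]))
E
```

```text
6.4 [0.46770117 0.29987449 0.2127556 ] [3.14096516e+00 2.88109968e-04 2.71133554e+00] [-1.38836117  0.67216331  5.24741775] [-0.01909452  0.16600482  0.15003069] 1.4683300894492106 [ 3.52482637e-01  1.22263451e-01  1.67425084e+00  2.48027212e-04
  1.34443158e+00 -2.35890858e+00]
```

View pics/ab6.png

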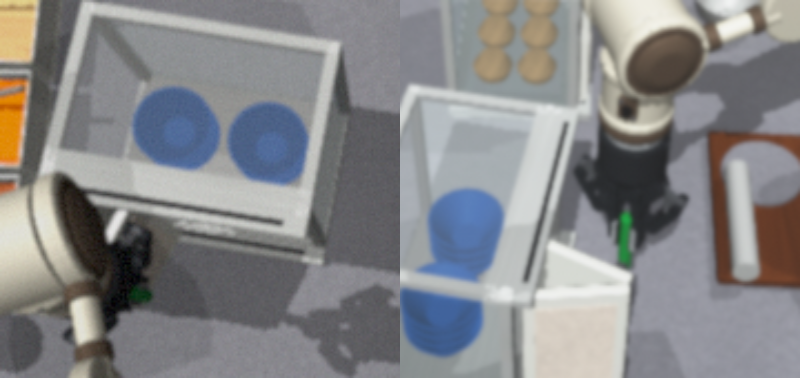

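Request:
carry_out(steps="0 0 0 0 0 0 3; 0 0 0 0 0 0 5; 0 0 0 0 0 0 5; 0 0 0 0 0 0 5; 0 0 0 0 0 -2 5; 0 0 0 0 0 -4 5; 0 0 0 0 0 -6 5; 0 0 0 0 0 -9 5; 0 0 0 0 0 -12 5; 0 0 0 3 -5 -14 5; 0 0 0 3 -10 -14 5; 0 0 0 3 -14 -14 5; 0 0 0 3 -14 -14 5; 0 0 0 3 -14 -14 5")

```text
clock: 7.9
eef_pos: [0.3819, 0.1843, 0.3526]
eef_rot: [3.141, 0.001, 2.71]
ft_force: [-0.7, 0.4, -0.4]
opening: 0.584
```

```bash
python3 - <<'E'
from h import *
o=get_obs();print(o['clock'],o['eef_pos'],o['eef_rot'],o['ft_force'],o['opening']*8.54)
A=camera('top');B=camera('side')
cv2.imwrite('pics/t7.png',A);cv2.imwrite('pics/s7.png',B)
a=A[100:270,140:320];b=B[150:330,250:450]
cv2.imwrite('pics/ab7.png',np.hstack([cv2.resize(a,(400,378)),cv2.resize(b,(400,378))]))
for n,im in(('top',A),('side',B)):
    k,l,s,c=cv2.connectedComponentsWithStats(green(im))
    for i in range(1,k):
        if s[i][4]>8: print(n,s[i],c[i],onz(n,*c[i],.255),onz(n,c[i][0],s[i][1]+1,.255))
yaw=-.128
ex=np.array([np.cos(yaw),np.sin(yaw)]);ey=np.array([-ex[1],ex[0]])
for a in (.9,1.,1.1,1.2,1.3,1.35): print(a,np.array([.581,.376])+ex*(-.09*np.sin(a)-.057*np.cos(a))+ey*(-.15*np.cos(a)-.057*np.sin(a)))
E
```

```text
7.9 [0.38186571 0.18428581 0.35257063] [3.14050546e+00 1.00298138e-03 2.71000181e+00] [-0.70322532  0.41477335 -0.428799  ] 4.991448415519954
top [193 227   7   7  39] [196.05128205 229.71794872] [0.46814125 0.29702157 0.255     ] [0.47204289 0.29735659 0.255     ]
side [360 252   6  23 100] [362.67 262.53] [0.46879007 0.32880733 0.255     ] [0.46902527 0.30129118 0.255     ]
0.9 [0.45833351 0.25275913]
1.0 [0.45887376 0.2616448 ]
1.1 [0.46063425 0.27167306]
1.2 [0.46359741 0.28274373]
1.3 [0.46773361 0.29474618]
1.35 [0.47022913 0.30105968]
```

View pics/ab7.png

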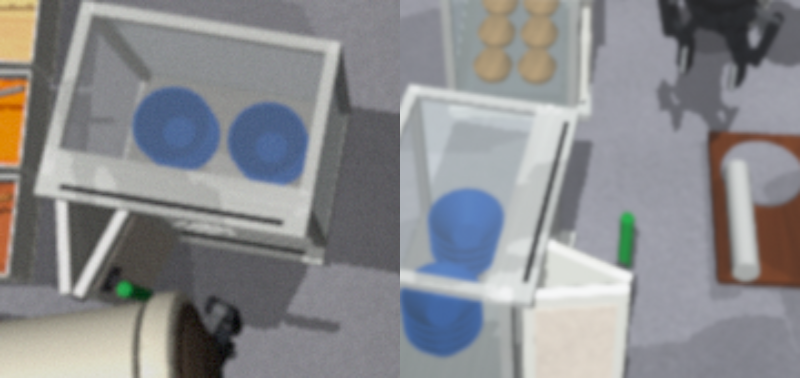

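View pics/t7.png

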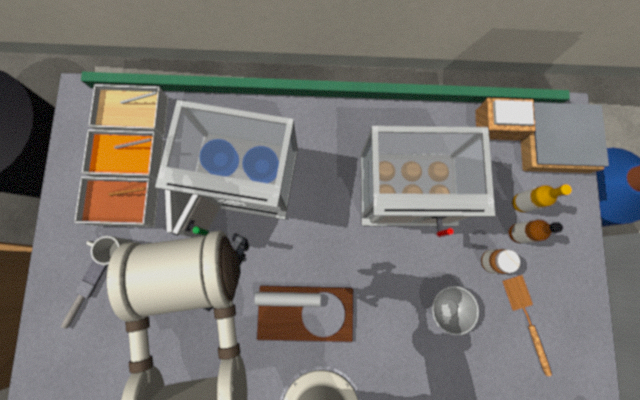

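```bash
python3 - <<'E'
from h import *
a=cv2.imread('pics/t7.png')[180:245,150:230];cv2.imwrite('pics/z7.png',cv2.resize(a,None,fx=9,fy=9,interpolation=cv2.INTER_CUBIC))
E
```

```text
(no output)
```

View pics/z7.png

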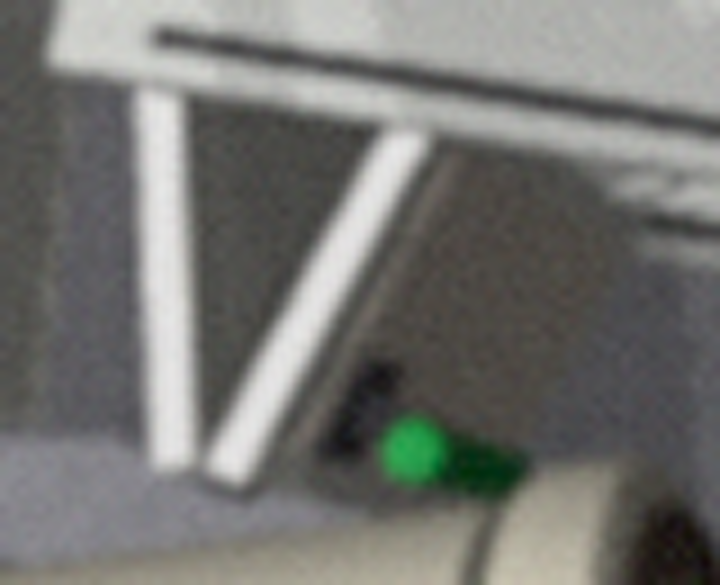

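```bash
python3 - <<'E'
from h import *
def red(im):
    h=cv2.cvtColor(im,cv2.COLOR_BGR2HSV);m=cv2.inRange(h,(0,180,100),(4,255,255))|cv2.inRange(h,(174,180,100),(180,255,255))
    x=np.argwhere(m[225:242,435:460]);return x.mean(0)
T=camera('top');k,l,s,c=cv2.connectedComponentsWithStats(green(T))
print(red(cv2.imread('pics/top0.png')),red(T),c[1:],s[1:,4],get_obs()['ft_force'])
print(hand_in())
E
```

```text
[ 6.81818182 10.24242424] [ 6.83076923 10.38461538] [[ 86.          81.        ]
 [ 98.          81.        ]
 [107.          82.        ]
 [110.5         82.        ]
 [115.          82.        ]
 [137.          83.        ]
 [144.          83.        ]
 [185.          85.        ]
 [287.          89.        ]
 [321.          90.        ]
 [395.          93.        ]
 [397.          93.        ]
 [456.          95.        ]
 [458.          95.        ]
 [468.          96.        ]
 [484.          96.        ]
 [537.          98.        ]
 [195.94594595 229.56756757]] [ 1  1  1  2  1  1  1  1  1  1  1  1  1  1  1  1  1 37] [-0.25798446 -0.01381942 -0.13986593]
the job is handed in; nothing more can be done
None
```

I gripped the green rod, folded the bowl case's door open, let go, lifted clear and handed the job in at about 8 s; no verdict was reported.

**Door angle:** it is about 1.31 rad from the angle between the two panels in the top view. The rod position gives about 1.3 to 1.35. It needs to be above 1.1, and the stop is at 1.35, so the panels still show a narrow V.

**At rest:** the green rod was at the same pixel, to within 0.2 px, in the last two top views after release.

**Red door:** its rod moved less than 0.2 px in the top view between the start and the end.

**Robot:** the hand is clear of both cases, and the last wrist force was under 0.5 N. The highest reading I took while pulling was about 9 N, although I only read the force between moves.

**Disagreements:**
- The two cameras put the green rod's starting position 7 mm apart along the case front; I aimed between them, and the grasp held.
- Partway through the pull, the rod position was about 6 mm off what I expected from my jamb estimate. The forces stayed low, so I continued.

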